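# Park the sprung clamp in its notch

### The arm

A 6-joint arm with a two-finger parallel gripper is mounted at the origin on the work surface. World frame = base frame: x ahead of the robot, y to its left, z up, the work surface at z = 0. Lengths are in mm, angles in rad, forces in N, time in s.
With the tool pointing down it reaches from about 350 to 775 mm from the base axis. Payload 7.3 kg.
Tool frame: the origin (TCP) lies between the finger pads; the fingertips stand 17 mm ahead of it and the grasp point (between the pads) lies 2 mm behind it; z points along the fingers, y is the direction in which the jaws open and shut (so a half turn about z gives the same grasp; the last joint's range is limited). The gripper opens to 92 mm and grips with 3 to 60 N. Pads are 19 mm wide; open, the fingers measure 130 mm over their backs; the gripper's body (75 mm by 190 mm) begins 47 mm behind the grasp point.
Start: joints at [1.1, 0.342, 1.524, -0, 1.275, -0.146], TCP at [167.523, 497.574, 243.741] pointing down, gripper open.
Joint ranges: [-2.53, 2.53], [-0.77, 2.02], [0.04, 2.7], [-1, 4.14], [0.28, 2.66], [-3.11, 3.11]. Speed limits (rad/s): [2.57, 2.57, 3.14, 3.14, 3.14, 3.14].

### API

Orientations are given as [roll, pitch, yaw] about the fixed x, y, z axes, in that order (R = Rz(yaw) Ry(pitch) Rx(roll)).
In Python, from plant import get_obs, capture, get_calibration, close_job gives the robot as it stands.
- The arm moves only by the tool carry_out, never from a script. Its argument "moves" is one flat list of numbers, 7 for each row, row after row: the shift along the tool's x, y, z normalised to -1 to 1, where 1 is 40 cm, then the turn, a rotation vector about the tool's x, y, z normalised to -1 to 1, where 1 is 30 degrees, then the opening, from 0 (shut) to 1 (fully open). A call has exactly 8 rows; each row is the pose to reach, as a shift and turn from the pose measured when the call began, along the tool's axes at that moment; what a row does not reach only later rows make up. A row lasts 1/10 s, in which the tool goes at most 50 mm and 8.59 degrees, less where a joint would pass 70% of its speed; a pose out of reach is approached as far as the arm can. A call with a number of a shift or a turn outside -1 to 1 is refused whole. A call with a gripper value outside its range is refused whole. The fingers move at their own pace and stop on an object; the grip force is fixed at half the most. Time passes only in rows, so rows that repeat a pose let the fingers close, or fill a call up. It gives the time, the measured TCP pose, the force and the opening at its end, in the units of the state.
- get_obs(): the state, without advancing time (a new reading comes with each control period).
- capture(name): name is "scene" or "top" or "wrist"; returns the picture (384x512x3 uint8, red, green, blue); there is no depth.
- get_calibration(name): a dict with "vfov" (degrees; the focal length in pixels is half the picture's height over the tangent of half this angle, whatever the lens; pixels are square), "cx", "cy" (the principal point, pixels), "cam_to_world" (4x4, takes a point from camera to world coordinates). Camera axes: x right, y up, looking along -z (the intrinsics and any distortion apply to the point x, -y, -z); pixel columns grow to the right and rows downward; lengths in mm; the calibration is good to about 2 mm. A picture is of the moment at which its call begins: read the wrist's pose just before it. get_calibration takes no time and is no camera call; for the wrist camera it gives the pose at the moment of the call.
- close_job(): hands the job in, once; it reports no verdict.
The state is a dict: "time": time; "joint_positions": joint angles; "dq": joint speeds; "tau": joint torques, N m; "tool_pos": TCP position; "tcp_rot": TCP orientation; "contact_force": force on the tool from outside, world axes, zero at the start; "moment": the same for the moment, N m; "grip_width": finger opening in mm.
Only numpy, scipy, OpenCV 4.12 (cv2) and the standard library are available. Lean on these libraries where they do the work, as an engineer would, in place of code of your own. Each camera call takes 0.05 s, during which the arm holds its last target.

### The job

One of the two bench clamps still grips a turned spindle blank. Open that clamp: draw its knob back against the spring along the slot, move it sideways into the notch at the slot's end and let go, so that the clamp stays open by itself. Leave the blank standing in its nest, and leave the empty clamp alone.

Things in the scene. Friction and masses are not known exactly. Their poses are not given: they have to be found in the camera images.
- knob (a point): Centre of the loaded clamp's black knob: upright cylinder, 28 mm diameter, 32 mm tall, 86 mm above the bench, on a post through an L-shaped slot in the housing's grey cover (top at 52 mm). Clamp axes: +x towards the blank, +y the notch side, z up. It slides in -x, at most 56 mm (spring 4 N at first, 11 N at the end) and, once over 40 mm back, in +y, at most 28 mm (light). It cannot turn or lift.
- notch (a point): Centre of the knob when parked in the notch: 36 mm in -x and 28 mm in +y of the knob's start; axes as knob, fixed to the clamp. Way in: draw the knob back about 48 mm in -x, move it 24 to 28 mm in +y, let go; the spring takes it 12 mm in +x against the notch's hooked wall, which holds it. Let go elsewhere in the slot, it snaps back.
- blank: Turned bright metal blank pressed by the sprung jaw into the V nest of the loaded clamp: body 40 mm diameter, 32 mm tall, with a 24 mm spigot, 14 mm tall, on top; 0.2 to 0.4 kg. Origin: centre of its underside, on the clamp's 12 mm base plate (226 x 110 mm), 106 mm in +x of the knob's start; z up. It stands by itself once the jaw is back. Blanks in the tray are not part of the job.
- spare_knob (a point): Centre of the knob of the other clamp, alike but with an empty nest, so its jaw and knob stand 8 mm further forward; axes likewise. Not to be moved.
Things that resemble listed ones, but are neither listed nor needed, are in the scene too. Several things have the shape of the blank; the one meant has the colours described above.

How it is judged:
By the outcome, as a careful person would: the job done as asked, in the order asked, and still so for the second after the job is handed in, with the robot touching nothing.
It also fails if it takes over 32 s, if anything falls off the work surface, if the arm or the gripper's body presses on something with over 40 N, if the wrist force passes 120 N, or if a joint passes its speed limit or range.

## Working session

There is one attempt and no reset: what is moved stays moved. The work goes in short steps, Python scripts to look and compute and a tool call to move; the robot and the scene stay as the last step left them, time stands still between calls to the robot, and variables do not carry over. Pictures are saved under pics/ and viewed, and the job is handed in when it is done.

Besides the shell and the picture viewer there is one more tool, called after "Call:" in YAML: its name, and indented under it one key for each argument. carry_out: Moves the arm, as the interface text tells. Scaled input: -1 to 1 covers 40 cm each way for a shift and 30 degrees each way for a turn. Its arguments: {"type":"object","properties":{"moves":{"type":"array","items":{"type":"number"}}},"required":["moves"]}

```bash
mkdir -p pics; ls; python3 - <<'E'
from plant import *
import cv2
for n in ["top","scene"]:
    im=capture(n); c=get_calibration(n); print(n,c)
    cv2.imwrite(f"pics/{n}0.png",im[:,:,::-1])
    
o=get_obs();print(o)
E
```

```text
pics
top {'vfov': 44.401612245568, 'cx': 252.01058127801736, 'cy': 195.46645068459136, 'cam_to_world': array([[-3.97276374e-02,  9.72513544e-01, -2.29432171e-01,
         3.77755783e+02],
       [-9.99194681e-01, -3.73716977e-02,  1.46063294e-02,
        -4.76576644e+01],
       [ 5.63058349e-03,  2.29827680e-01,  9.73215050e-01,
         1.07645088e+03],
       [ 0.00000000e+00,  0.00000000e+00,  0.00000000e+00,
         1.00000000e+00]])}
scene {'vfov': 44.17740957254031, 'cx': 253.21908557176894, 'cy': 193.4533269342523, 'cam_to_world': array([[-1.90819747e-01, -7.43707921e-01,  6.40692088e-01,
         1.27527401e+03],
       [ 9.81456454e-01, -1.56643616e-01,  1.10480799e-01,
         7.82293791e+01],
       [ 1.81948799e-02,  6.49893303e-01,  7.59807634e-01,
         8.53996370e+02],
       [ 0.00000000e+00,  0.00000000e+00,  0.00000000e+00,
         1.00000000e+00]])}
{'time': 0.1, 'joint_positions': array([ 1.09999767e+00,  3.42683337e-01,  1.52487827e+00,  5.94673300e-06,
        1.27535655e+00, -1.46023358e-01]), 'dq': array([ 0.0007061 , -0.00132385,  0.00079864,  0.00133163,  0.00033694,
       -0.00353166]), 'tau': array([ 6.49052508e-04, -4.32003593e+01, -2.44692242e+01,  7.19549507e-02,
        5.25904913e-02, -3.07126118e-05]), 'tool_pos': array([167.37349927, 497.28158634, 243.11378714]), 'tcp_rot': array([-3.14028208e+00, -1.98493505e-04,  2.81681549e+00]), 'contact_force': array([-0.21175607, -0.93754968, -0.11962009]), 'moment': array([0.02550131, 0.03641473, 0.0060405 ]), 'grip_width': 91.56322120674224}
```

View pics/top0.png

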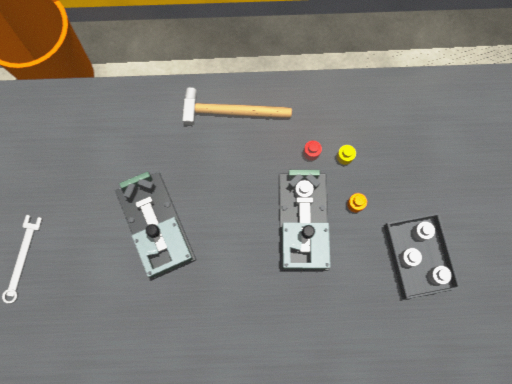

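View pics/scene0.png

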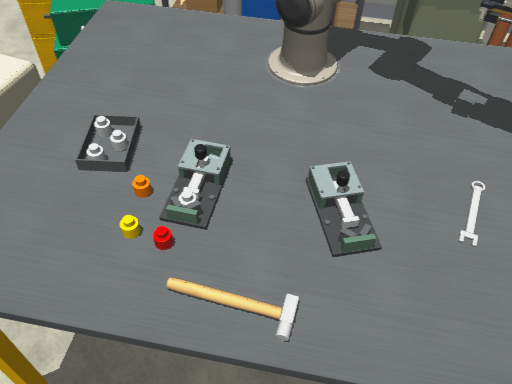

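Top view: the loaded clamp has its knob at about (308,231) and a bright blank at (305,188). The spare clamp has its knob at (153,230) and an empty nest. The red, yellow and orange pieces and the three in the tray are decoys. I'll confirm this with an enlarged crop and then measure.

```bash
cat > h.py <<'E'
import numpy as np,cv2
from plant import *
def ray(c,u,v,h=384):
    f=h/2/np.tan(np.radians(c['vfov'])/2)
    d=np.array([(u-c['cx'])/f,-(v-c['cy'])/f,-1.]);T=np.array(c['cam_to_world'])
    return T[:3,3],T[:3,:3]@d
def onz(c,u,v,z):
    o,d=ray(c,u,v);return o+d*(z-o[2])/d[2]
def tri(a,b):
    (o1,d1),(o2,d2)=a,b
    s=np.linalg.lstsq(np.c_[d1,-d2],o2-o1,rcond=None)[0]
    p,q=o1+d1*s[0],o2+d2*s[1];return (p+q)/2,np.linalg.norm(p-q)
def proj(c,P):
    T=np.array(c['cam_to_world']);f=192/np.tan(np.radians(c['vfov'])/2)
    p=T[:3,:3].T@(np.array(P)-T[:3,3]);return c['cx']-f*p[0]/p[2],c['cy']+f*p[1]/p[2]
E
python3 - <<'E'
import cv2,numpy as np
a=cv2.imread('pics/top0.png')[160:280,260:350]; b=cv2.imread('pics/scene0.png')[130:235,150:240]
a=cv2.resize(a,(390,520),interpolation=3); b=cv2.resize(b,(390,455),interpolation=3)
b=cv2.copyMakeBorder(b,0,65,0,0,0)
cv2.imwrite('pics/crop0.png',np.hstack([a,b]))
E
```

```text
(no output)
```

View pics/crop0.png

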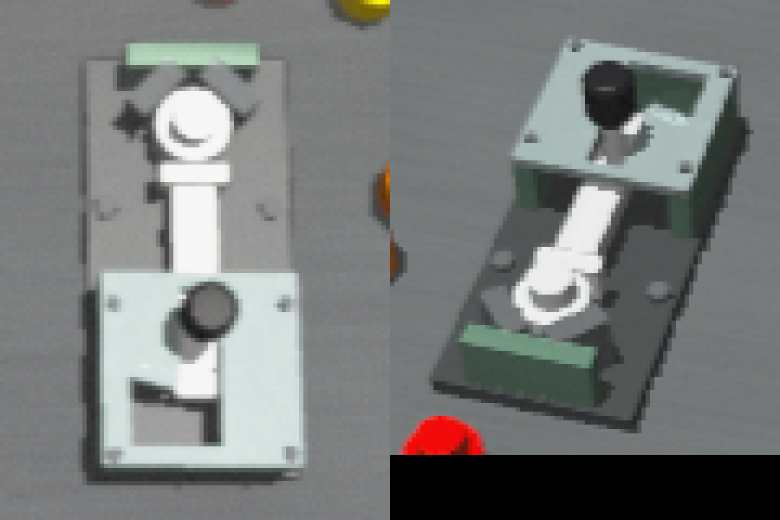

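```bash
python3 - <<'E'
from h import *
ct,cs=get_calibration('top'),get_calibration('scene')
t,s=[cv2.cvtColor(cv2.imread(f'pics/{n}0.png'),cv2.COLOR_BGR2GRAY) for n in('top','scene')]
def blob(g,u,v,r,th):
    m=((g<th)*255).astype('uint8'); m2=np.zeros_like(m); m2[v-r:v+r,u-r:u+r]=m[v-r:v+r,u-r:u+r]
    n,l,st,ce=cv2.connectedComponentsWithStats(m2,connectivity=4); k=l[v,u]
    return ce[k]+0.0,st[k]
for nm,a,b in(('knob',(308,231),(200,151)),('spare',(153,230),(343,178))):
  for th in(50,65,80):
    p,sa=blob(t,*a,11,th);q,sb=blob(s,*b,11,th)
    print(nm,th,p,sa,q,sb,tri(ray(ct,*p),ray(cs,*q)),onz(ct,*p,86)[:2],onz(cs,*q,86)[:2])
# housing cover corners z=52 and base plate corners z=12 (from crop)
k=4.333
for c in((100,273),(298,271),(304,466),(102,468)):
    print('cover',onz(ct,260+c[0]/k,160+c[1]/k,52)[:2])
for c in((88,62),(283,62)): print('plate',onz(ct,260+c[0]/k,160+c[1]/k,12)[:2])
print('spigot', onz(ct,260+188/k,160+118/k,58)[:2], onz(ct,260+194/k,160+122/k,44)[:2])
E
```

```text
knob 50 [255.49450622 191.49516242] [     0      0    512    384 196586] [200.48591549 151.42957746] [195 144  12  16 142] (array([ 608.46364506, -107.13623731,  175.86637621]), np.float64(80.13496221952414)) [619.79930808 -70.42047228] [ 527.59348244 -176.77289177]
knob 65 [255.49071328 191.49192912] [     0      0    512    384 196571] [200.57792208 151.42207792] [195 144  13  16 154] (array([ 608.43530902, -107.04410645,  175.8771916 ]), np.float64(79.95544215324068)) [619.80683298 -70.41255509] [ 527.52544911 -176.57242319]
knob 80 [255.48821485 191.48997512] [     0      0    512    384 196561] [201.79365079 151.20634921] [195 144  16  16 189] (array([ 607.92310419, -105.88275505,  176.20591529]), np.float64(77.52211994455877)) [619.81139771 -70.40732374] [ 526.25572113 -174.02233918]
spare 50 [255.51895753 191.49211735] [     0      0    512    384 196571] [342.35714286 177.83766234] [336 170  13  16 154] (array([610.21202592,  37.15466226, 167.68931812]), np.float64(212.50784306514558)) [619.80406527 -70.47371935] [542.53257196 150.61117209]
spare 65 [255.54029644 191.48420351] [     0      0    512    384 196531] [342.14754098 177.21857923] [336 168  13  19 183] (array([609.82486784,  36.83195341, 168.84593875]), np.float64(211.87499387467415)) [619.81993763 -70.52067505] [540.76207076 150.02488154]
spare 80 [255.57002163 191.47330704] [     0      0    512    384 196475] [340.54826255 175.57142857] [332 167  17  20 259] (array([608.64165249,  35.02646573, 171.00892098]), np.float64(208.1724220579159)) [619.84176373 -70.58607339] [536.51287947 146.1871455 ]
cover [ 554.21055423 -129.09364473]
cover [ 551.3295309  -230.08031612]
cover [ 452.83137042 -225.45799058]
cover [ 455.80342634 -124.68222451]
plate [ 677.203248   -132.13478168]
plate [ 673.16593173 -237.94184942]
spigot [ 632.33610359 -178.44049329] [ 633.56216926 -183.23420012]
```

```bash
python3 - <<'E'
from h import *
ct,cs=get_calibration('top'),get_calibration('scene')
t=cv2.cvtColor(cv2.imread('pics/top0.png'),6)
print(t[222:242,298:320])
q=(200.5,151.4)
for p in((308.5,231.3),(308.8,231.8)):
    print(tri(ray(ct,*p),ray(cs,*q)),onz(ct,*p,86)[:2],onz(ct,*p,100)[:2])
E
```

```text
[[128 162 228 244 244 245 245 245 246 246 246 241 208 170 168 166 164 168
  166 166 168 165]
 [213 216 221 224 225 224 225 225 227 228 228 223 221 218 218 218 216 217
  217 216 217 215]
 [220 221 220 220 221 218 218 215 213 212 196 196 210 216 220 220 221 220
  223 223 221 221]
 [221 223 221 217 216 211 194 159 120  96  89  94 115 148 196 217 219 221
  222 221 223 220]
 [221 221 219 196 158 147 115  78  67  85  99  94  81  87 144 195 215 220
  221 221 221 222]
 [221 221 219 200 151  94  64  80 101 104 107 107 105  95  84 124 188 217
  221 220 221 222]
 [220 220 222 234 213  91  78 103 109 109 110 111 110 108  96  91 167 215
  221 220 221 221]
 [222 221 219 189 117  63  87 110 111 115 113 114 114 112 110  92 120 186
  219 221 222 223]
 [222 218 210 171  90  53  89 111 111 116 115 115 117 114 112  93 111 187
  222 224 223 222]
 [217 179 120  87  44  48  90 114 116 117 119 118 115 113 119  95  99 180
  220 224 222 222]
 [190 121  86  56  32  45  91 116 116 117 116 119 118 118 115  97 115 188
  218 223 223 222]
 [173 110  87  62  36  36  60  93 113 116 119 118 120 115 100  85 141 201
  2
[... 353 characters left out ...]
185 217 222 222
  221 220 220 220]
 [113  97 102 115 129 134 111  80  60  70 103 118 146 199 217 221 222 222
  221 221 219 221]
 [125 102 103 114 132 138 136 135 133 148 222 225 175 202 220 221 222 222
  221 221 221 220]
 [182 122 102 116 132 138 138 139 141 171 234 230 163 191 220 222 222 221
  222 220 221 219]
 [218 183 135 125 132 135 139 143 171 233 246 234 164 190 220 221 222 221
  221 220 219 220]]
(array([ 528.05312791, -178.0011241 ,   86.54642098]), np.float64(2.7644074207775806)) [ 528.40657941 -179.44697983] [ 526.27713393 -177.58414094]
(array([ 527.07540095, -178.52094794,   85.53948162]), np.float64(3.126212752052919)) [ 527.31088511 -180.01249009] [ 525.19692724 -178.14165772]
```

```bash
cat >> h.py <<'E'
from scipy.spatial.transform import Rotation as Ro
def plan(P,yaw):  # tool y along heading yaw(deg), pointing down
    o=get_obs();R=Ro.from_euler('xyz',o['tcp_rot']);p=o['tool_pos']
    a=np.radians(yaw);y=np.array([np.cos(a),np.sin(a),0]);z=np.array([0,0,-1.]);x=np.cross(y,z)
    G=Ro.from_matrix(np.c_[x,y,z])
    d=R.inv().apply(np.array(P)-p)/400; r=np.degrees((R.inv()*G).as_rotvec())/30
    print('t',o['time'],'p',p.round(1),'F',o['contact_force'].round(1),'w',round(o['grip_width'],1),'tooly deg',np.degrees(np.arctan2(*R.as_matrix()[1::-1,1])).round(2))
    print('shift',d.round(4),'rot',r.round(3))
E
python3 -c "
from h import *
plan([350,200,230],71.4-29.5)"
```

```text
t 0.1 p [167.4 497.3 243.1] F [-0.2 -0.9 -0.1] w 91.6 tooly deg 71.39
shift [-0.6699 -0.5586  0.0334] rot [-0.003  0.     0.983]
```

Call:
carry_out:
  moves: [-0.67, -0.56, 0.033, 0, 0, 0.98, 1, -0.67, -0.56, 0.033, 0, 0, 0.98, 1, -0.67, -0.56, 0.033, 0, 0, 0.98, 1, -0.67, -0.56, 0.033, 0, 0, 0.98, 1, -0.67, -0.56, 0.033, 0, 0, 0.98, 1, -0.67, -0.56, 0.033, 0, 0, 0.98, 1, -0.67, -0.56, 0.033, 0, 0, 0.98, 1, -0.67, -0.56, 0.033, 0, 0, 0.98, 1]

```text
time: 0.9
tool_pos: [352.4, 194.8, 229.9]
tcp_rot: [-3.14, 0.002, 2.296]
contact_force: [0.7, -0.0, -0.5]
grip_width: 92.1
```

```bash
python3 -c "
from h import *
plan([510,-140,220],71.4-59)"
```

```text
t 0.9 p [352.4 194.8 229.9] F [ 0.7 -0.  -0.5] w 92.1 tooly deg 41.54
shift [-0.8876 -0.2601  0.027 ] rot [-0.003  0.005  0.971]
```

Call:
carry_out:
  moves: [-0.89, -0.26, 0.027, 0, 0, 0.97, 1, -0.89, -0.26, 0.027, 0, 0, 0.97, 1, -0.89, -0.26, 0.027, 0, 0, 0.97, 1, -0.89, -0.26, 0.027, 0, 0, 0.97, 1, -0.89, -0.26, 0.027, 0, 0, 0.97, 1, -0.89, -0.26, 0.027, 0, 0, 0.97, 1, -0.89, -0.26, 0.027, 0, 0, 0.97, 1, -0.89, -0.26, 0.027, 0, 0, 0.97, 1]

```text
time: 1.7
tool_pos: [511.8, -143.4, 219.3]
tcp_rot: [-3.141, 0.003, 1.786]
contact_force: [-0.9, 0.2, -0.5]
grip_width: 92.0
```

```bash
python3 -c "
from h import *
plan([527,-178,200],-2.2)"
```

```text
t 1.7 p [ 511.8 -143.4  219.3] F [-0.9  0.2 -0.5] w 92.0 tooly deg 12.34
shift [-0.0925  0.0187  0.0486] rot [-0.001  0.006  0.485]
```

Call:
carry_out:
  moves: [-0.0925, 0.0187, 0.0486, 0, 0, 0.485, 1, -0.0925, 0.0187, 0.0486, 0, 0, 0.485, 1, -0.0925, 0.0187, 0.0486, 0, 0, 0.485, 1, -0.0925, 0.0187, 0.0486, 0, 0, 0.485, 1, -0.0925, 0.0187, 0.0486, 0, 0, 0.485, 1, -0.0925, 0.0187, 0.0486, 0, 0, 0.485, 1, -0.0925, 0.0187, 0.0486, 0, 0, 0.485, 1, -0.0925, 0.0187, 0.0486, 0, 0, 0.485, 1]

```text
time: 2.5
tool_pos: [527.0, -177.7, 200.3]
tcp_rot: [3.141, 0.003, 1.533]
contact_force: [0.3, 0.9, 0.8]
grip_width: 91.7
```

```bash
python3 -c "
from h import *
c=get_calibration('wrist');im=capture('wrist');np.save('w1.npy',np.array([c],dtype=object),allow_pickle=True)
cv2.imwrite('pics/w1.png',im[:,:,::-1])
print(c)
plan([527,-178,88],-2.2)
for P in([527,-178,102],[527,-178,70],[633,-181,58]):print(proj(c,P))"
```

```text
{'vfov': 64.62876744647126, 'cx': 256.1601775123391, 'cy': 189.6103615034582, 'cam_to_world': array([[ 9.99284023e-01,  3.60887646e-02,  1.13596734e-02,
         5.29752250e+02],
       [-3.78341190e-02,  9.52034196e-01,  3.03643656e-01,
        -9.68019118e+01],
       [ 1.43326931e-04, -3.03856038e-01,  9.52717948e-01,
         3.41383986e+02],
       [ 0.00000000e+00,  0.00000000e+00,  0.00000000e+00,
         1.00000000e+00]])}
t 2.55 p [ 527.  -177.8  200.2] F [-0.3  0.4  0.6] w 92.2 tooly deg -2.18
shift [ 5.000e-04 -1.000e-04  2.806e-01] rot [0.    0.006 0.001]
(np.float64(256.5054154963512), np.float64(195.21213832273943))
(np.float64(256.4633398551818), np.float64(184.18868662243779))
(np.float64(365.789685445851), np.float64(179.63453867704513))
```

View pics/w1.png

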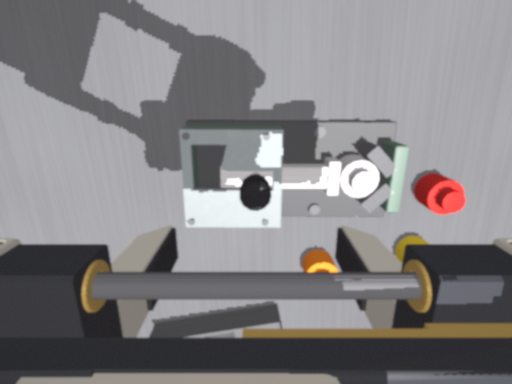

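The wrist view shows the black knob at (255,191), where I predicted it, and the jaws line up along the slot. Next I descend and close.

Call:
carry_out:
  moves: [0, -0.0025, 0.29, 0, 0, 0, 1, 0, -0.0025, 0.29, 0, 0, 0, 1, 0, -0.0025, 0.29, 0, 0, 0, 1, 0, -0.0025, 0.29, 0, 0, 0, 1, 0, -0.0025, 0.29, 0, 0, 0, 1, 0, -0.0025, 0.29, 0, 0, 0, 0, 0, -0.0025, 0.29, 0, 0, 0, 0, 0, -0.0025, 0.29, 0, 0, 0, 0]

```text
time: 3.35
tool_pos: [526.6, -178.4, 85.4]
tcp_rot: [3.139, 0.004, 1.533]
contact_force: [0.2, -0.6, 0.3]
grip_width: 72.4
```

Call:
carry_out:
  moves: [0, 0, 0, 0, 0, 0, 0, 0, 0, 0, 0, 0, 0, 0, 0, 0, 0, 0, 0, 0, 0, 0, 0, 0, 0, 0, 0, 0, 0, 0, 0, 0, 0, 0, 0, 0, 0, 0, 0, 0, 0, 0, 0, 0, 0, 0, 0, 0, 0, 0, 0, 0, 0, 0, 0, 0]

```text
time: 4.15
tool_pos: [526.1, -178.3, 85.3]
tcp_rot: [3.14, 0.004, 1.533]
contact_force: [-3.0, 0.6, 1.5]
grip_width: 27.0
```

```bash
python3 -c "
from h import *
cv2.imwrite('pics/w2.png',np.vstack([capture('wrist')[:,:,::-1]]));
t=capture('top')[160:280,240:370,::-1];cv2.imwrite('pics/t2.png',cv2.resize(t,(520,480)))
plan([527,-178,88],-2.2)"
```

```text
t 4.25 p [ 526.1 -178.3   85.3] F [-3.9  0.6  1.6] w 26.8 tooly deg -2.17
shift [ 0.0008  0.0021 -0.0068] rot [0.002 0.008 0.001]
```

View pics/w2.png

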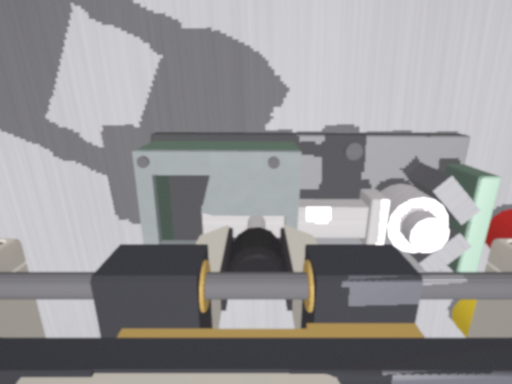

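The wrist view shows the knob at (257,258) held between the pads, opening 27 mm. Now I draw it back 49 mm.

Call:
carry_out:
  moves: [0, -0.02, 0, 0, 0, 0, 0, 0, -0.04, 0, 0, 0, 0, 0, 0, -0.06, 0, 0, 0, 0, 0, 0, -0.08, 0, 0, 0, 0, 0, 0, -0.1, 0, 0, 0, 0, 0, 0, -0.115, 0, 0, 0, 0, 0, 0, -0.1225, 0, 0, 0, 0, 0, 0, -0.1225, 0, 0, 0, 0, 0]

```text
time: 5.05
tool_pos: [478.7, -176.4, 85.4]
tcp_rot: [3.136, 0.004, 1.532]
contact_force: [9.4, 1.9, -7.6]
grip_width: 27.2
```

Call:
carry_out:
  moves: [0.015, -0.002, 0, 0, 0, 0, 0, 0.03, -0.002, 0, 0, 0, 0, 0, 0.045, -0.002, 0, 0, 0, 0, 0, 0.06, -0.002, 0, 0, 0, 0, 0, 0.0675, -0.002, 0, 0, 0, 0, 0, 0.0675, -0.002, 0, 0, 0, 0, 0, 0.0675, -0.002, 0, 0, 0, 0, 0, 0.0675, -0.002, 0, 0, 0, 0, 0]

```text
time: 5.85
tool_pos: [481.0, -149.9, 85.3]
tcp_rot: [3.13, 0.006, 1.532]
contact_force: [9.3, -0.5, -7.3]
grip_width: 26.7
```

```bash
python3 -c "
from h import *
cv2.imwrite('pics/w3.png',capture('wrist')[:,:,::-1])
plan([488,-151,88],-2.2)"
```

```text
t 5.9 p [ 480.9 -149.9   85.3] F [ 8.7  0.3 -7.8] w 27.1 tooly deg -2.22
shift [-0.0021  0.0178 -0.0065] rot [ 0.021  0.011 -0.001]
```

View pics/w3.png

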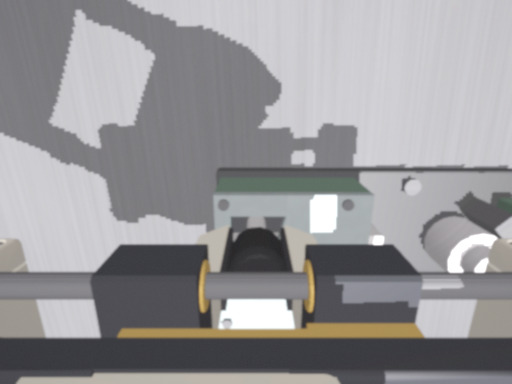

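Call:
carry_out:
  moves: [0.002, 0.006, 0, 0, 0, 0, 0, 0.002, 0.012, 0, 0, 0, 0, 0, 0.002, 0.018, 0, 0, 0, 0, 0, 0.002, 0.0225, 0, 0, 0, 0, 0, 0.002, 0.0225, 0, 0, 0, 0, 0, 0.002, 0.0225, 0, 0, 0, 0, 0, 0.002, 0.0225, 0, 0, 0, 0, 0, 0.002, 0.0225, 0, 0, 0, 0, 0]

```text
time: 6.7
tool_pos: [491.0, -149.8, 85.3]
tcp_rot: [3.127, 0.006, 1.532]
contact_force: [7.8, -1.0, -7.5]
grip_width: 26.6
```

Call:
carry_out:
  moves: [0, 0, 0, 0, 0, 0, 0.6, 0, 0, 0, 0, 0, 0, 0.8, 0, 0, 0, 0, 0, 0, 1, 0, 0, 0, 0, 0, 0, 1, 0, 0, 0, 0, 0, 0, 1, 0, 0, 0, 0, 0, 0, 1, 0, 0, 0, 0, 0, 0, 1, 0, 0, 0, 0, 0, 0, 1]

```text
time: 7.5
tool_pos: [491.0, -149.8, 85.3]
tcp_rot: [3.127, 0.006, 1.532]
contact_force: [-0.7, -0.6, -0.6]
grip_width: 86.0
```

```bash
python3 -c "
from h import *
cv2.imwrite('pics/w4.png',capture('wrist')[:,:,::-1])
plan([490,-151,215],-2.2)"
```

```text
t 7.55 p [ 490.9 -149.8   85.3] F [-1.2  0.9  0.4] w 89.5 tooly deg -2.23
shift [-0.0051  0.0023 -0.3242] rot [ 0.027  0.012 -0.001]
```

View pics/w4.png

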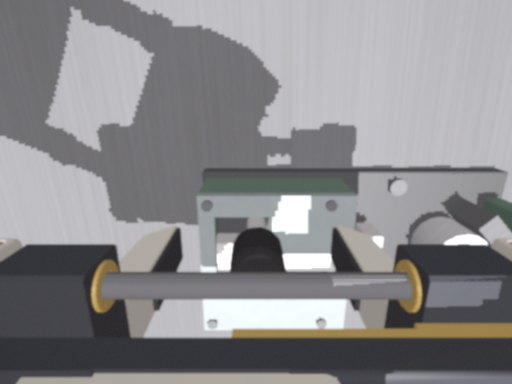

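The knob stays parked at (258,255) between the open fingers and the force is near zero. I lift straight up.

Call:
carry_out:
  moves: [0, 0, -0.06, 0, 0, 0, 1, 0, 0, -0.16, 0, 0, 0, 1, 0, 0, -0.27, 0, 0, 0, 1, 0, 0, -0.38, 0, 0, 0, 1, 0, 0, -0.4, 0, 0, 0, 1, 0, 0, -0.4, 0, 0, 0, 1, 0, 0, -0.4, 0, 0, 0, 1, 0, 0, -0.4, 0, 0, 0, 1]

```text
time: 8.35
tool_pos: [488.0, -148.3, 243.4]
tcp_rot: [3.131, 0.005, 1.532]
contact_force: [-0.1, -0.0, 1.1]
grip_width: 92.2
```

```bash
python3 -c "
from h import *
c=get_calibration('wrist')
a=capture('wrist')[:,:,::-1];b=capture('scene')[:,:,::-1]
cv2.imwrite('pics/w5.png',a)
cv2.imwrite('pics/s5.png',cv2.resize(b[110:260,130:400],(792,440),interpolation=3))
plan([490,-151,215],-2.2)
for P in([527.5,-178,86],[490.5,-148.6,86],[633,-181,35]):print(proj(c,P),proj(get_calibration('scene'),P))"
```

```text
t 8.45 p [ 488.2 -148.5  243.8] F [-0.3  0.4  0.2] w 91.8 tooly deg -2.23
shift [-0.0057  0.0039  0.072 ] rot [ 0.022  0.01  -0.001]
(np.float64(293.7151269802943), np.float64(201.84607995747447)) (np.float64(199.98080511929078), np.float64(151.32359659130665))
(np.float64(257.3481300539178), np.float64(176.18469228086755)) (np.float64(216.24947787331982), np.float64(142.34573732221816))
(np.float64(375.4777674445341), np.float64(186.16559818222612)) (np.float64(187.8629476372097), np.float64(199.68293489880233))
```

View pics/w5.png

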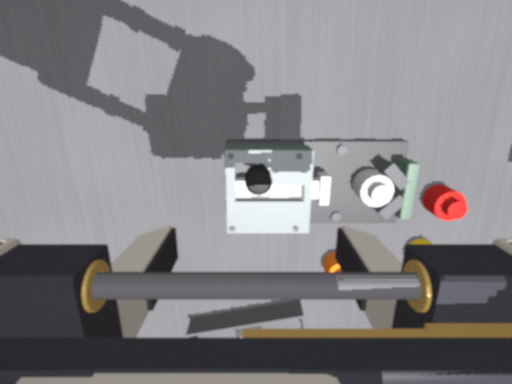

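View pics/s5.png

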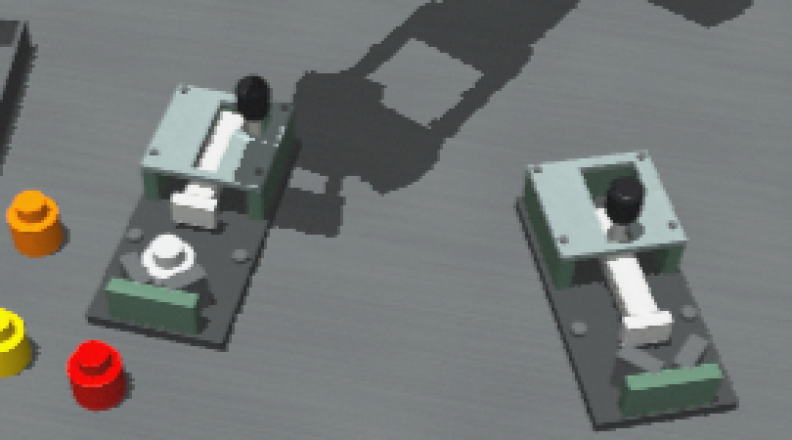

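The wrist view shows the knob at (258,179), against a predicted (257,176) for the notch. In the scene crop the jaw is back, the blank is standing in its nest at (168,258), and the spare clamp is unchanged. Handing in.

```bash
python3 -c "
from h import *
print(close_job(), get_obs()['time'])"
```

```text
the job is handed in; nothing more can be done
the job is handed in; nothing more can be done
```

The loaded clamp is open and stays open by itself. I gripped its knob with the jaws along the slot, drew it back about 47 mm and moved it about 27 mm sideways into the notch. I then eased it about 10 mm forward, let go, and lifted clear. The job was handed in at about 8.5 s.

My last checks agreed with each other:
- **Knob:** it stayed within 3 pixels of the predicted notch position after release and after the lift.
- **Robot:** the force on the tool was about zero, and it was about 160 mm above the grip height, touching nothing.
- **Blank:** the jaw is back and the blank is still standing in its nest.
- **Spare clamp:** it looks unchanged.

The one thing that failed was my first automatic knob detection in the top view. It picked up the background, so I read that pixel by hand. The scene and wrist views then confirmed the position to about 2 to 3 mm.

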